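# Tip a shank out of its kit tray and lay it on the sole

## Task

Tip the orange shank (a flat stiff strip) up out of its pocket in the grey kit tray by pressing down the end that hangs over the finger trough, so that it stays leaning with its other end up, then pick it up. Lay it down gently, rib up, on the sole that bears the blue outline, flat and inside the outline, and let go. Leave the blue and white shanks lying in their pockets, and do not shove the sole or the other things on the bench about.

Things in the scene. Friction and masses are not known exactly. Their poses are not given: they have to be found in the camera images.
- tray: Grey kit tray fixed to the bench, 164 x 144 (x, y) x 51 mm high, slippery plastic; origin: centre of its underside, z up. Three pockets side by side at y = -38, 0, +38 mm: 27 wide, x from -5 to 74 mm, floors 46 mm above the bench (5 below the tray's top), open to the trough on the -x side. A shank lies along x in each, centred near x = 0, its -x half hanging out over the trough.
- tray_trough (a point): Centre of the floor of the tray's finger trough, 6 mm above the bench; same axes as the tray. The trough, common to all pockets, is open on top, 68 mm long in x (34 either side of this point, which is at tray x = -39) and 128 mm wide in y, 45 mm deep below the tray's top.
- tray_edge (a point): Middle of the edge between pockets and trough (tray x = -5, z = 46 mm; same axes) on which a shank rocks. Its trough end pressed 25 mm or more down (over 20 deg; needs under 1 N), a shank slides by itself to the foot of the trough's -x wall and stays leaning at about 30 deg when let go: low end at tray x = -73, z = 6, high end at x = 48, z = 77 mm (26 above the tray's top).
- shank_orange_mid (a point): Centre (half-way through its thickness) of the orange shank: a stiff flat strip 140 x 24 x 4 mm (x, y, z) with rounded corners and a low rib (80 x 5 mm, 1.2 mm high) along the middle of its top (+z) face; 30 g or so. x runs along it; both ends are alike. It can lie in any of the tray's three pockets.
- shank_blue_mid (a point): Centre of the blue shank, of the same size; stays in its pocket.
- shank_white_mid (a point): Centre of the white shank, of the same size; stays in its pocket.
- sole_bed (a point): Centre of the blue outline (156 x 38 mm inside, long along x) drawn on the flat light-grey top of a loose shoe sole, 24 mm above the bench; z up, x points to the toe. The sole is 290 mm long (heel end at x = -110, toe at x = 180 mm), about 68 mm wide at the outline and 95 at the ball, 0.45 kg. The shank may lie either way round.
- sole: The same loose sole; origin on its underside, 24 mm below the centre of the outline, same axes.
Things that resemble listed ones, but are neither listed nor needed, are in the scene too. Of the things that look like the part that bears shank_orange_mid, the largest one is meant.

How it is judged:
On the way, in this order (a step that is already met when the one before it is completed fails the run):
1. the orange shank has been tipped up in the tray: it leans with one end in the trough and the other end raised (angle between shank_orange_mid's own z axis and vertical above 0.35 rad and horizontal distance between shank_orange_mid and tray below 0.1 m and z of shank_orange_mid in the frame of tray below 0.062 m), for 0.2 s.
2. the shank has been lifted clear of the tray by the fingers (contact force between the fingers and shank_orange above 0.5 N and z of shank_orange_mid in the frame of tray above 0.09 m), for 0.1 s.
At the end, for the whole second after the job is handed in: Orange shank flat (4.5 deg), rib up on the sole, centre within 12 mm along and 10 mm across of the outline's, length within 8 deg of its (either way round), released, at rest; sole flat on the bench; blue and white shanks within 12 mm of their starts (x of shank_orange_mid in the frame of sole_bed between -0.012 and 0.012 m and y of shank_orange_mid in the frame of sole_bed between -0.01 and 0.01 m and z of shank_orange_mid in the frame of sole_bed below 0.006 m and angle between the x axis of shank_orange_mid and the x axis of sole_bed, either way round below 0.14 rad and angle between each of shank_orange_mid, sole's own z axis and vertical below 0.08 rad and linear speed of shank_orange below 0.02 m/s and height (world z) of sole below 0.006 m and distance of each of shank_blue_mid, shank_white_mid from where it was at the start of the episode below 0.012 m); the robot touches nothing.
It fails at once if the blue or white shank is tipped or moved out of place (15 mm or 0.2 rad) (angle between any of shank_blue_mid, shank_white_mid's own z axis and vertical above 0.2 rad or distance of any of shank_blue_mid, shank_white_mid from where it was at the start of the episode above 0.015 m).
It fails at once if the sole is shoved more than 30 mm (distance of sole from where it was at the start of the episode above 0.03 m).
It fails at once if the shank is dropped: it falls out of the fingers faster than 0.8 m/s (a drop of more than 30 mm) (linear speed of shank_orange above 0.8 m/s and contact force between the fingers and shank_orange below 0.05 N).
It fails at once if the last, the cement can, the hammer, the roller or the other sole is shoved more than 40 mm (distance of any of last, cement_can, hammer, roller, sole_other from where it was at the start of the episode above 0.04 m).
It also fails if it takes over 48 s, if anything falls off the work surface, if the arm or the gripper's body presses on something with over 40 N, if the wrist force passes 120 N, or if a joint passes its speed limit or range.

## Robot

A 6-joint arm with a two-finger parallel gripper is mounted at the origin on the work surface. World frame = base frame: x ahead of the robot, y to its left, z up, the work surface at z = 0. Lengths are in m, angles in rad, forces in N, time in s.
With the tool pointing down it reaches from about 0.35 to 0.725 m from the base axis. Payload 4.3 kg.
Tool frame: the origin (TCP) lies midway between the tips of the shut fingers; the grasp point (between the pads) lies 19 mm behind it (robot.pinch_z is the y of the grasp point in the tool frame, in m); y points along the fingers, z is the direction in which the jaws open and shut, and the axes are right-handed (so a half turn about y gives the same grasp; the last joint's range is limited). The gripper opens to 85 mm and grips with 20 to 120 N. Pads are 22 mm wide; open, the fingers measure 114 mm over their backs; the gripper's body (76 mm by 85 mm) begins 54 mm behind the grasp point. The pads swing forward as they close: fully open they stand 13 mm farther back than shut.
Start: joints at [-0.11, 0.377, 0.081, 1.274, 0, 1.46], TCP at [0.575, 0, 0.231] pointing down, gripper open.
Joint ranges: [-2.72, 2.72], [-0.84, 1.66], [-1.02, 1.22], [-1.77, 2.12], [-1.37, 1.28], [-3.14, 3.14]. Speed limits (rad/s): [2.57, 2.57, 3.14, 3.14, 3.14, 3.14].

## Interface

Orientations are given as a unit quaternion [w, x, y, z].
In Python, from station import robot gives the robot as it stands.
- The arm moves only by the tool jog_arm, never from a script. Its argument "commands" is text: rows parted by semicolons, each of 7 numbers parted by spaces: the turn, a rotation vector about the tool's x, y, z in degrees, then the shift along the tool's x, y, z in m, then the opening, from 0 (shut) to 1 (fully open). A call has 1 to 10 rows; each row shifts and turns the pose as measured when the row begins, along the tool's axes as they then stand; what a row does not reach is not made up. A row lasts 1/12 s, in which the tool goes at most 41.7 mm and 7.16 degrees, less where a joint would pass 70% of its speed; a pose out of reach is approached as far as the arm can. A call with a gripper value outside its range is refused whole. The fingers move at their own pace and stop on an object; the grip force is fixed at half the most. Time passes only in rows, so rows that do not move let the fingers close. It gives the time, the measured TCP pose, the force and the opening at its end, in the units of the state.
- robot.read_state(): the state, without advancing time (a new reading comes with each control period).
- robot.snapshot(name): name is "scene" or "side" or "wrist"; returns a dict with "color" (400x640x3 uint8, red, green, blue), "z_map" (400x640 float32, m along the optical axis (not along the pixel's ray), 0 where there is no reading), "mtx" (3x3 intrinsics, pixels), "T" (4x4, takes a point from camera to world coordinates); the wrist camera has in their place "T_tool_cam" (4x4, takes a point from camera to tool coordinates, whose origin is the TCP and whose axes are the tool frame's). Camera axes: x right, y up, looking along -z (the intrinsics and any distortion apply to the point x, -y, -z); pixel columns grow to the right and rows downward; lengths in m; the calibration is good to about 2 mm. The wrist camera is an equidistant fisheye: a pixel r from the principal point sees the ray r / f radians off the axis. A picture is of the moment at which its call begins: read the wrist's pose just before it.
- robot.sign_off(): hands the job in, once; it reports no verdict.
Trained networks look in the newest picture that a camera, given by its name, has taken for a name from the list of things; names that differ only in an ending like _2 or _b are one class to them, and where a whole thing is asked for, a point or a joint stands for the part that bears it (a point fixed in the world has none). Each returns a list of dicts, best first, with "conf" (0 to 1); they miss things now and then, are a little off and sometimes report something else, mostly with a low value. They report only what shows in the picture. A call takes as long as a camera call. They do not tell look-alikes from the thing itself.
- robot.masks_of(camera, name): "mask" (400x640 bool, what is visible of it) and "rect" ([centre column, centre row, width, height] in pixels, round what is visible of it).
The state is a dict: "t": time; "joint_pos": joint angles; "qvel": joint speeds; "joint_torque": joint torques, N m; "tool_pos": TCP position; "orientation": TCP orientation; "contact_force": force on the tool from outside, world axes, zero at the start; "ft_torque": the same for the moment, N m; "width": finger opening in m.
Only numpy, scipy, OpenCV 4.12 (cv2) and the standard library are available. Lean on these libraries where they do the work, as an engineer would, in place of code of your own. Each camera call takes 0.05 s, during which the arm holds its last target.

## Working session

There is one attempt and no reset: what is moved stays moved. The work goes in short steps, Python scripts to look and compute and a tool call to move; the robot and the scene stay as the last step left them, time stands still between calls to the robot, and variables do not carry over. Pictures are saved under pics/ and viewed, and the job is handed in when it is done.

Besides the shell and the picture viewer there is one more tool, called as name(argument=value, ...) on one line, values as JSON. jog_arm: Moves the arm, as the interface text tells. Its arguments: {"type":"object","properties":{"commands":{"type":"string"}},"required":["commands"]}

```bash
ls; mkdir -p pics; python3 - <<'E'
from station import robot
import cv2
print(robot.read_state())
for n in ["scene","side","wrist"]:
    s=robot.snapshot(n); cv2.imwrite(f"pics/{n}0.png",s["color"][:,:,::-1])
    print(n,s["mtx"].tolist(),(s.get("T") if "T" in s else s["T_tool_cam"]).round(3).tolist())
E
```

```text
pics
{'t': 0.0, 'joint_pos': array([-1.10301569e-01,  3.78079777e-01,  7.96169184e-02,  1.27439353e+00,
        4.93898740e-06,  1.46050263e+00]), 'qvel': array([ 9.46503716e-05,  9.73801291e-04,  5.59680787e-04,  4.39113984e-04,
       -1.80715684e-04, -8.13996746e-05]), 'joint_torque': array([ 5.03441061e-04, -4.63600910e+01,  2.69876987e+01,  2.07655923e-02,
       -6.74222474e-05, -6.15417605e-06]), 'tool_pos': array([5.74341546e-01, 7.96257101e-05, 2.30347855e-01]), 'orientation': array([ 0.49954393, -0.5004516 ,  0.50057137, -0.49943204]), 'contact_force': array([ 0.56123557, -0.12380934,  0.72528421]), 'ft_torque': array([ 0.0193072 , -0.00993117, -0.03363994]), 'width': 0.0857975583870576}
scene [[416.7599224989641, 0.0, 317.8787639890121], [0.0, 416.7599224989641, 205.4318810420324], [0.0, 0.0, 1.0]] [[-0.765, -0.364, 0.532, 0.928], [0.644, -0.422, 0.638, 0.552], [-0.008, 0.831, 0.557, 0.54], [0.0, 0.0, 0.0, 1.0]]
side [[465.9567541253, 0.0, 326.43214017428943], [0.0, 465.9567541253, 196.7648665971321], [0.0, 0.0, 1.0]] [[-0.977, 0.122, -0.176, 0.251], [-0.213, -0.468, 0.858, 0.921], [0.022, 0.876, 0.483, 0.588], [0.0, 0.0, 0.0, 1.0]]
wrist [[309.70691628693146, 0.0, 319.3270690420217], [0.0, 309.70691628693146, 198.2347772900567], [0.0, 0.0, 1.0]] [[-0.001, -0.952, -0.307, -0.079], [-0.001, 0.307, -0.952, -0.143], [1.0, -0.0, -0.001, 0.001], [0.0, 0.0, 0.0, 1.0]]
```

View pics/scene0.png

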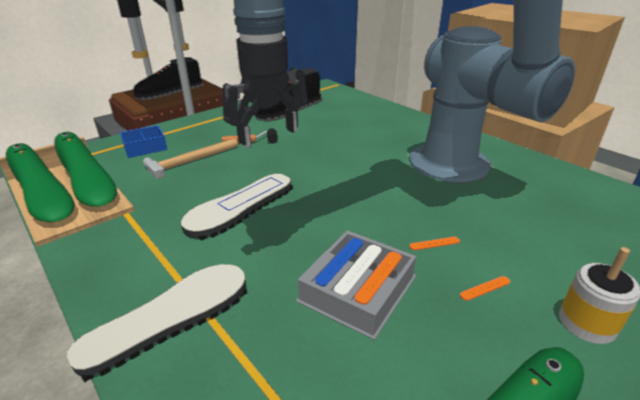

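View pics/side0.png

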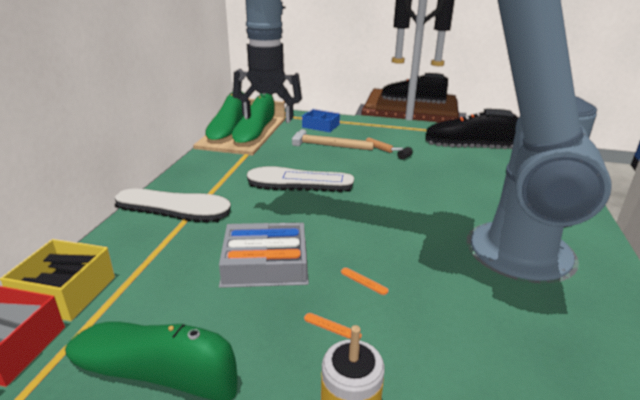

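View pics/wrist0.png

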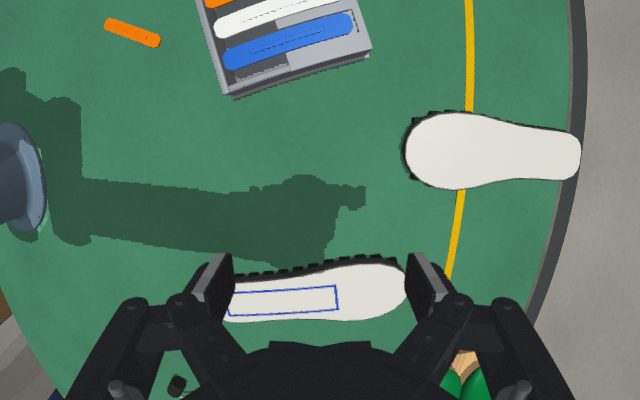

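```bash
cat > h.py <<'E'
import numpy as np, cv2
from station import robot
from scipy.spatial.transform import Rotation as R
def pose():
    s=robot.read_state(); q=s["orientation"]; M=np.eye(4)
    M[:3,:3]=R.from_quat([q[1],q[2],q[3],q[0]]).as_matrix(); M[:3,3]=s["tool_pos"]; return M
def cloud(n):
    P=pose(); s=robot.snapshot(n); z=s["z_map"].astype(float); K=s["mtx"]
    v,u=np.mgrid[:400,:640].astype(float)
    a=(u-K[0,2])/K[0,0]; b=(v-K[1,2])/K[1,1]
    if n=="wrist":
        r=np.hypot(a,b)+1e-9; k=np.tan(np.minimum(r,1.5))/r; a=a*k;b=b*k; T=P@s["T_tool_cam"]
    else: T=s["T"]
    p=np.stack([a*z,-b*z,-z,np.ones_like(z)],-1)@T.T
    p=p[...,:3]; p[z<=0]=np.nan
    return s["color"],p
def top(cs,xr,yr,res=0.001,zmin=-1,zmax=1):
    W=int((yr[1]-yr[0])/res); H=int((xr[1]-xr[0])/res)
    im=np.zeros((H,W,3),np.uint8); hm=np.full((H,W),np.nan)
    for c,p in cs:
        q=p.reshape(-1,3); cc=c.reshape(-1,3); ok=np.isfinite(q[:,0])&(q[:,2]>zmin)&(q[:,2]<zmax)
        q=q[ok];cc=cc[ok]; i=((xr[1]-q[:,0])/res).astype(int); j=((yr[1]-q[:,1])/res).astype(int)
        k=(i>=0)&(i<H)&(j>=0)&(j<W); im[i[k],j[k]]=cc[k]; hm[i[k],j[k]]=q[k,2]
    return im,hm
E
python3 - <<'E'
from h import *
print(pose().round(3))
for n in ["scene","side","wrist"]:
    c,p=cloud(n); np.savez(f"c_{n}.npz",c=c,p=p)
    for nm in ["tray","shank_orange_mid","shank_blue_mid","shank_white_mid","sole","sole_bed"]:
        try:
            for d in robot.masks_of(n,nm)[:4]:
                q=p[d["mask"]]; q=q[np.isfinite(q[:,0])]
                med=np.median(q,0); x=q[:,:2]-med[:2]; 
                w,V=np.linalg.eigh(np.cov(x.T)); 
                pr=x@V; print(n,nm,round(d["conf"],2),[round(t) for t in d["rect"]],med.round(3),"yaw",np.degrees(np.arctan2(V[1,1],V[0,1])).round(1),"ext",(np.percentile(pr,99,0)-np.percentile(pr,1,0)).round(3),"mid",(med[:2]+V@((np.percentile(pr,99,0)+np.percentile(pr,1,0))/2)).round(3))
        except Exception as e: print(n,nm,e)
E
```

```text
[[-0.    -0.002  1.     0.575]
 [-1.     0.    -0.     0.   ]
 [-0.    -1.    -0.002  0.231]
 [ 0.     0.     0.     1.   ]]
scene tray 0.71 [356, 285, 120, 112] [0.57  0.207 0.042] yaw -166.5 ext [0.151 0.171] mid [0.531 0.184]
scene shank_orange_mid 0.83 [379, 280, 44, 54] [0.526 0.22  0.049] yaw -161.9 ext [0.039 0.142] mid [0.519 0.211]
scene shank_orange_mid 0.68 [433, 244, 48, 11] [0.324 0.194 0.002] yaw 153.2 ext [0.02  0.101] mid [0.324 0.193]
scene shank_blue_mid 0.9 [337, 264, 50, 50] [0.545 0.147 0.049] yaw -161.4 ext [0.038 0.142] mid [0.542 0.139]
scene shank_white_mid 0.58 [358, 271, 47, 51] [0.539 0.185 0.049] yaw -163.3 ext [0.023 0.137] mid [0.531 0.182]
scene sole 0.97 [237, 207, 111, 70] [ 0.587 -0.162  0.022] yaw -172.4 ext [0.094 0.28 ] mid [ 0.558 -0.177]
scene sole_bed 0.87 [236, 207, 109, 61] [ 0.587 -0.163  0.022] yaw -172.7 ext [0.119 0.281] mid [ 0.559 -0.19 ]
side tray 0.85 [266, 255, 89, 64] [0.523 0.238 0.041] yaw 61.1 ext [0.198 0.204] mid [0.524 0.19 ]
side shank_orange_mid 0.77 [264, 255, 74, 12] [0.514 0.219 0.05 ] yaw -163.8 ext [0.031 0.134] mid [0
[... 971 characters left out ...]
t [0.115 0.178] mid [0.536 0.148]
wrist shank_orange_mid 0.71 [133, 34, 57, 31] [0.326 0.191 0.003] yaw 152.7 ext [0.018 0.103] mid [0.323 0.193]
wrist shank_orange_mid 0.63 [220, 3, 30, 5] [0.463 0.194 0.049] yaw 177.2 ext [0.019 0.032] mid [0.467 0.198]
wrist shank_blue_mid 0.62 [287, 42, 127, 61] [0.543 0.145 0.05 ] yaw -163.0 ext [0.024 0.135] mid [0.541 0.146]
wrist shank_white_mid 0.63 [277, 19, 125, 39] [0.514 0.176 0.05 ] yaw -167.2 ext [0.025 0.123] mid [0.525 0.178]
wrist sole 0.75 [314, 288, 180, 64] [ 0.581 -0.168  0.025] yaw -171.5 ext [0.092 0.247] mid [ 0.566 -0.176]
wrist sole_bed 0.81 [313, 288, 184, 71] [ 0.581 -0.167  0.025] yaw -171.5 ext [0.092 0.246] mid [ 0.567 -0.176]
```

```bash
python3 - <<'E'
from h import *
cs=[(np.load(f"c_{n}.npz")["c"],np.load(f"c_{n}.npz")["p"]) for n in ["wrist","side","scene"]]
im,hm=top(cs,(0.41,0.67),(0.06,0.31))
im=cv2.resize(im,None,fx=1.5,fy=1.5,interpolation=0)
hh=np.nan_to_num(hm,nan=0); g=np.clip(hh/0.06*255,0,255).astype(np.uint8)
g=cv2.resize(cv2.applyColorMap(g,2),None,fx=1.5,fy=1.5,interpolation=0)
cv2.imwrite("pics/top0.png",np.hstack([im[:,:,::-1],g]))
for c,p in cs:
    hsv=cv2.cvtColor(c,cv2.COLOR_RGB2HSV)
    H,S,V=cv2.split(hsv)
    z=np.nan_to_num(p[...,2])
    m={"or":(H<20)&(S>150)&(z>.04)&(z<.07),"bl":(H>100)&(H<125)&(S>120)&(z>.04)&(z<.07),"line":(H>100)&(H<130)&(S>60)&(z>.015)&(z<.035)&(p[...,1]<-.08)&(p[...,1]>-.25)&(p[...,0]>.4)&(p[...,0]<.7)}
    for k,a in m.items():
        if a.sum()<20: continue
        q=p[a][:,:2].astype(np.float32); r=cv2.minAreaRect(q*1000); print(k,a.sum(),r,p[a][:,2].mean().round(4))
E
```

```text
or 177 ((465.1594543457031, 193.3845977783203), (11.305712699890137, 37.6876335144043), 80.45353698730469) 0.0494
bl 2897 ((539.3427734375, 145.71632385253906), (142.81568908691406, 26.259746551513672), 17.14272117614746) 0.0501
line 476 ((518.6773681640625, -185.63966369628906), (162.81655883789062, 46.092891693115234), 6.587418079376221) 0.025
or 2221 ((466.537109375, -265.8033447265625), (1776.03466796875, 358.6695251464844), 69.7829818725586) 0.0543
bl 475 ((567.7101440429688, -254.6448974609375), (135.29722595214844, 851.352783203125), 4.105123519897461) 0.0488
or 836 ((395.0168762207031, -454.312255859375), (1444.6119384765625, 133.03387451171875), 79.7839584350586) 0.0491
bl 1189 ((-454.2398681640625, -981.612060546875), (3125.396484375, 1073.97412109375), 43.17688751220703) 0.0498
line 28 ((518.3414916992188, -183.12942504882812), (161.0597381591797, 39.628875732421875), 2.1713640689849854) 0.0234
```

View pics/top0.png

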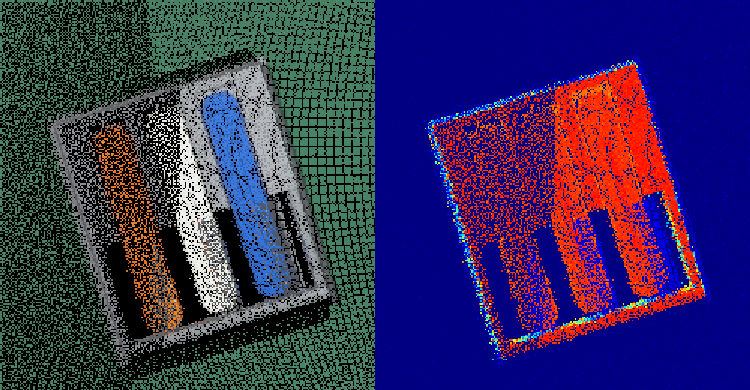

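jog_arm(commands="0 7 0 0 0 0 1; 0 7 0 0 0 0 1")

```text
t: 1.37
tool_pos: [0.575, 0.0, 0.2313]
orientation: [-0.433, 0.433, -0.559, 0.559]
contact_force: [-0.7, -0.5, 0.2]
width: 0.0856
```

```bash
python3 - <<'E'
from h import *
print(pose().round(3),robot.read_state()["joint_pos"].round(3))
E
```

```text
[[-0.249  0.     0.968  0.575]
 [-0.968  0.    -0.249  0.   ]
 [-0.    -1.     0.     0.231]
 [ 0.     0.     0.     1.   ]] [-0.11   0.377  0.081  1.274  0.     1.713]
```

jog_arm(commands="0 -7.1 0 0 0 0 1; 0 -7.1 0 0 0 0 1; 0 -7.1 0 0 0 0 1; 0 -7.1 0 0 0 0 1; 0 -7.1 0 0 0 0 1; 0 -7.1 0 0 0 0 1; 0 -7.1 0 0 0 0 1; 0 -7.1 0 0 0 0 1; 0 -7.1 0 0 0 0 1; 0 -7.1 0 0 0 0 1")

```text
t: 2.2
tool_pos: [0.575, 0.0, 0.2313]
orientation: [-0.678, 0.678, -0.2, 0.2]
contact_force: [-0.6, 0.3, -0.4]
width: 0.0857
```

jog_arm(commands="0 -7.1 0 0 0 0 1; 0 -7.1 0 0 0 0 1; 0 -7.1 0 0 0 0 1; 0 -7.1 0 0 0 0 1; 0 -7.1 0 0 0 0 1; 0 -7.1 0 0 0 0 1; 0 -7.1 0 0 0 0 1; 0 0 0 0 0 0.04 0; 0 0 0 0 0 0.04 0; 0 0 0 0 0 0.04 0")

```text
t: 3.03
tool_pos: [0.5422, 0.11, 0.2305]
orientation: [-0.698, 0.701, 0.104, -0.102]
contact_force: [0.4, 0.4, 1.0]
width: 0.0514
```

jog_arm(commands="0 0 0 0 0 0.04 0; 0 0 0 0 0 0.02 0; 0 0 0 0 0 0 0")

```text
t: 3.28
tool_pos: [0.5214, 0.1755, 0.2306]
orientation: [-0.699, 0.699, 0.106, -0.104]
contact_force: [-0.2, -0.9, -0.2]
width: 0.012
```

```bash
python3 - <<'E'
from h import *
print(pose().round(4),robot.read_state()["joint_pos"].round(3))
c,p=cloud("wrist"); cv2.imwrite("pics/w1.png",c[:,:,::-1]); np.savez("w1.npz",c=c,p=p)
for nm in ["shank_orange_mid","shank_white_mid","tray"]:
  for d in robot.masks_of("wrist",nm)[:3]:
    q=p[d["mask"]]; q=q[np.isfinite(q[:,0])]
    print(nm,d["conf"],d["rect"],cv2.minAreaRect((q[:,:2]*1000).astype(np.float32)),q.mean(0))
H,S,V=cv2.split(cv2.cvtColor(c,cv2.COLOR_RGB2HSV))
z=p[...,2]; b=(p[...,0]>.4)&(p[...,0]<.65)&(p[...,1]>.05)&(p[...,1]<.3)&(z>.04)&(z<.07)&(S>130)
for k,m in {"or":b&(H<20),"bl":b&(H>100)&(H<125)}.items(): print(k,m.sum(),cv2.minAreaRect((p[m][:,:2]*1000).astype(np.float32)))
E
```

```text
[[ 9.560e-01  2.200e-03 -2.935e-01  5.214e-01]
 [ 2.935e-01 -1.000e-04  9.560e-01  1.755e-01]
 [ 2.100e-03 -1.000e+00 -7.000e-04  2.306e-01]
 [ 0.000e+00  0.000e+00  0.000e+00  1.000e+00]] [ 2.100e-01  3.240e-01  3.000e-03  1.247e+00 -1.000e-03 -8.800e-02]
shank_orange_mid 0.88 [471.4, 85.9, 43.8, 66.8] ((358.136962890625, 330.0894775390625), (20.828062057495117, 105.04096984863281), 75.48501586914062) [0.36041093 0.32850434 0.00280441]
shank_orange_mid 0.64 [358.7, 178.6, 29.6, 122.2] ((517.86083984375, 218.0237274169922), (140.22906494140625, 25.378934860229492), 16.843578338623047) [0.5144581  0.21673979 0.04983918]
shank_orange_mid 0.47 [289.2, 181.8, 21.6, 122.7] ((541.598876953125, 144.464599609375), (137.99009704589844, 26.111730575561523), 16.908601760864258) [0.53728665 0.14476314 0.05039294]
shank_white_mid 0.81 [323.4, 182.1, 25.1, 124.3] ((530.14208984375, 182.3221435546875), (139.7151641845703, 26.152254104614258), 16.845239639282227) [0.52642743 0.18080925 0.05006377]
shank_white_mid 0.24 [323.1, 174.8, 134.0, 154.8] ((540.0867309570312, 184.0927734375), (195.19802856445312, 169.78466796875), 17.686050415039062) [0.52050289 0.17892085 0.03683061]
tray 0.91 [324.2, 177.8, 139.4, 149.5] ((535.8173217773438, 183.06890869140625), (194.0286865234375, 166.35987854003906), 21.223731994628906) [0.52024597 0.17903531 0.03671343]
or 2654 ((517.8580932617188, 218.56031799316406), (140.51318359375, 25.64911460876465), 16.723773956298828)
bl 2594 ((540.8536987304688, 145.14981079101562), (139.0410919189453, 24.591459274291992), 17.07059097290039)
```

View pics/w1.png

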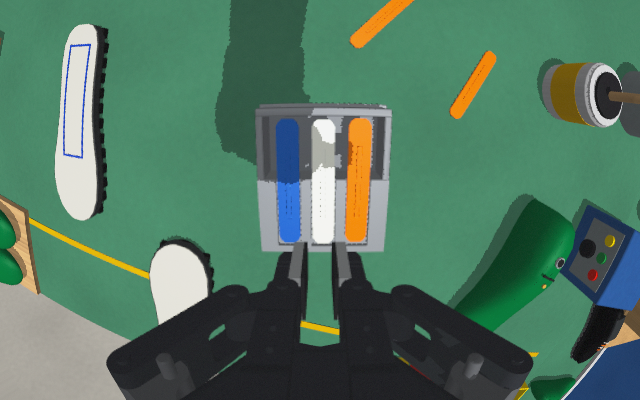

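jog_arm(commands="0 0 0 -0.018 0 0.021 0; 0 0 0 -0.018 0 0.021 0; 0 0 0 0 0.04 0 0; 0 0 0 0 0.04 0 0; 0 0 0 0 0.04 0 0; 0 0 0 0 0.02 0 0; 0 0 0 0 0.01 0 0; 0 0 0 0 0 0 0; 0 0 0 0 0 0 0")

```text
t: 4.23
tool_pos: [0.486, 0.1885, 0.0769]
orientation: [-0.699, 0.703, 0.099, -0.09]
contact_force: [-0.3, 0.7, 0.2]
width: 0.0001
```

```bash
python3 - <<'E'
from h import *
print(pose().round(4),robot.read_state()["width"])
c,p=cloud("scene"); c2,p=cloud("side"); c3,p=cloud("wrist")
cv2.imwrite("pics/s2.png",np.hstack([cv2.resize(c[180:340,260:460],None,fx=1.9,fy=1.9),cv2.resize(c2[160:320,170:370],None,fx=1.9,fy=1.9)])[:,:,::-1]);cv2.imwrite("pics/w2.png",c3[:,:,::-1])
E
```

```text
[[ 0.9642  0.0133 -0.2648  0.486 ]
 [ 0.2649 -0.0036  0.9643  0.1885]
 [ 0.0118 -0.9999 -0.007   0.0769]
 [ 0.      0.      0.      1.    ]] 0.00010219647125274383
```

View pics/s2.png

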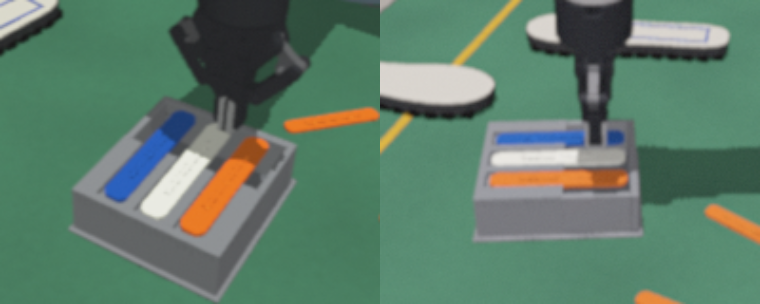

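View pics/w2.png

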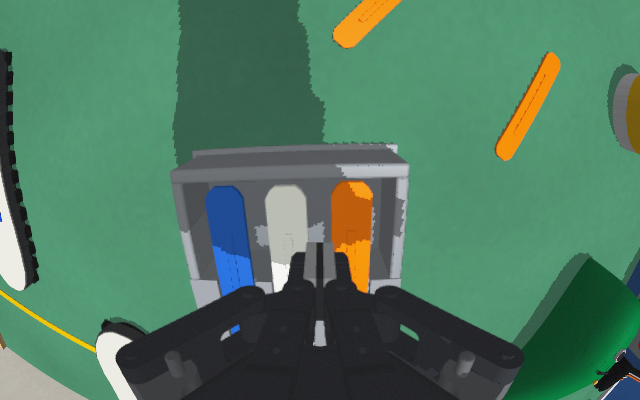

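```bash
cat >> h.py <<'E'
def tgt(pos,yaw,pitch=0):
    "tool x=cos yaw.., z = left; pitch deg: tool leans so y points outward (+x)"
    y=np.radians(yaw); X=np.array([np.cos(y),np.sin(y),0]); Z=np.array([-np.sin(y),np.cos(y),0]); D=np.array([0,0,-1.])
    Rm=np.stack([X,D,Z],1)@R.from_euler('z',-pitch,degrees=True).as_matrix()
    M=np.eye(4); M[:3,:3]=Rm; M[:3,3]=pos; return M
def delta(T):
    P=pose(); d=np.linalg.inv(P)@T
    print("turn",np.degrees(R.from_matrix(d[:3,:3]).as_rotvec()).round(2),"shift",d[:3,3].round(4))
E
python3 - <<'E'
from h import *
T=tgt([.4748,.2054,.0769],16.9); delta(T)
print(tgt([0,0,0],0,30).round(2))
E
```

```text
turn [ 0.4  -1.48  0.87] shift [-0.0077  0.0014  0.0186]
[[ 0.87  0.5   0.    0.  ]
 [ 0.    0.    1.    0.  ]
 [ 0.5  -0.87  0.    0.  ]
 [ 0.    0.    0.    1.  ]]
```

jog_arm(commands="0.4 -1.5 0.9 -0.0075 0 0.018 0; 0 0 0 0 0 0 0; 0 0 0 0 0 0 0")

```text
t: 4.63
tool_pos: [0.4792, 0.2053, 0.0823]
orientation: [0.7, -0.699, -0.106, 0.101]
contact_force: [-0.9, -0.5, 1.4]
width: 0.0001
```

```bash
python3 - <<'E'
from h import *
T=tgt([.4748,.2054,.06],16.9); delta(T)
E
```

```text
turn [ 0.02 -0.05  0.42] shift [-0.0043  0.0223  0.0013]
```

jog_arm(commands="0 0 0.4 -0.004 0.022 0.001 0; 0 0 0 0 0 0 0; 0 0 0 0 0.012 0 0; 0 0 0 0 0.012 0 0; 0 0 0 0 0.01 0 0; 0 0 0 0 0 0 0")

```text
t: 5.13
tool_pos: [0.4844, 0.2063, 0.0346]
orientation: [0.7, -0.699, -0.11, 0.097]
contact_force: [-4.3, -0.1, 5.5]
width: -0.0002
```

```bash
python3 - <<'E'
from h import *
T=tgt([.4748,.2054,.026],16.9); delta(T)
c,p=cloud("scene"); c2,p=cloud("side"); c3,p=cloud("wrist")
cv2.imwrite("pics/s3.png",np.hstack([cv2.resize(c[180:340,260:460],None,fx=1.9,fy=1.9),cv2.resize(c2[160:320,170:370],None,fx=1.9,fy=1.9)])[:,:,::-1]);cv2.imwrite("pics/w3.png",c3[:,:,::-1])
E
```

```text
turn [ 0.1  -0.13  1.05] shift [-0.0096  0.0084  0.0019]
```

View pics/s3.png

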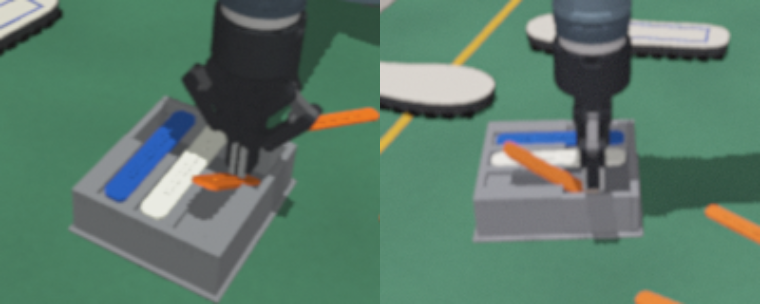

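jog_arm(commands="0 0 0 0 -0.01 0 0; 0 0 0 0 -0.02 0 0; 0 0 0 0 -0.04 0 0; 0 0 0 0 -0.04 0 0; 0 0 0 0 -0.04 0 0; 0 0 0 -0.03 -0.02 0 0.5; 0 0 0 -0.03 0 0 0.5; 0 0 0 0 0 0 0.5; 0 0 0 0 0 0 0.5")

```text
t: 6.03
tool_pos: [0.4258, 0.1862, 0.219]
orientation: [0.7, -0.7, -0.112, 0.092]
contact_force: [1.4, -0.3, 1.0]
width: 0.0424
```

```bash
python3 - <<'E'
from h import *
print(pose().round(4),robot.read_state()["width"])
cs=[]
for n in ["scene","side","wrist"]:
    c,p=cloud(n); cs.append(c); cv2.imwrite(f"pics/{n}4.png",c[:,:,::-1])
    H,S,V=cv2.split(cv2.cvtColor(c,cv2.COLOR_RGB2HSV)); z=p[...,2]
    b=(p[...,0]>.4)&(p[...,0]<.65)&(p[...,1]>.17)&(p[...,1]<.26)&(z>.004)&(z<.1)&(S>150)&(H<20)&(V>60)
    q=p[b]; 
    if len(q)<50: print(n,len(q)); continue
    m=q.mean(0); U,s,Vt=np.linalg.svd(q-m,full_matrices=False); e=(q-m)@Vt.T
    n0=Vt[0]*np.sign(Vt[0,0]); t=(q-m)@n0
    print(n,len(q),m.round(4),"axis",n0.round(3),"normal",Vt[2].round(3),"rms",s[2]/len(q)**.5,"ends",(m+n0*np.percentile(t,.5)).round(4),(m+n0*np.percentile(t,99.5)).round(4))
c,c2=cs[0],cs[1]
cv2.imwrite("pics/s4.png",np.hstack([cv2.resize(c[180:340,260:460],None,fx=1.9,fy=1.9),cv2.resize(c2[160:320,170:370],None,fx=1.9,fy=1.9)])[:,:,::-1])
E
```

```text
[[ 0.9581  0.0289 -0.285   0.4258]
 [ 0.285   0.0045  0.9585  0.1862]
 [ 0.0289 -0.9996 -0.0039  0.219 ]
 [ 0.      0.      0.      1.    ]] 0.0424295908614481
scene 305 [0.5147 0.219  0.0503] axis [0.819 0.257 0.514] normal [-0.505 -0.102  0.857] rms 0.0009113645118458735 ends [0.4504 0.1988 0.01  ] [0.5634 0.2343 0.0809]
side 303 [0.5226 0.2225 0.057 ] axis [0.794 0.33  0.51 ] normal [-0.501 -0.118  0.857] rms 0.0012663244259237363 ends [0.4767 0.2035 0.0275] [0.5583 0.2373 0.08  ]
wrist 2263 [0.5114 0.2158 0.0484] axis [0.816 0.251 0.521] normal [ 0.43   0.341 -0.836] rms 0.0053124895147509486 ends [0.4615 0.2005 0.0165] [0.5622 0.2314 0.0808]
```

View pics/s4.png

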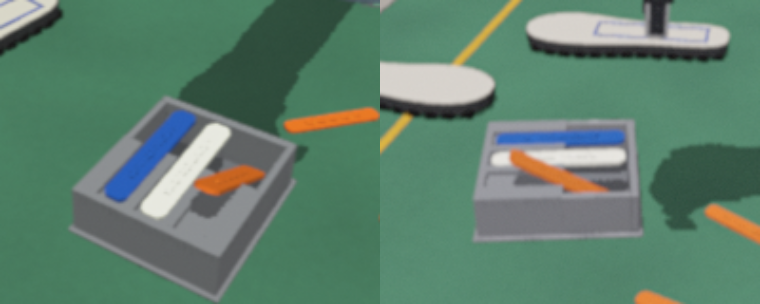

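View pics/wrist4.png

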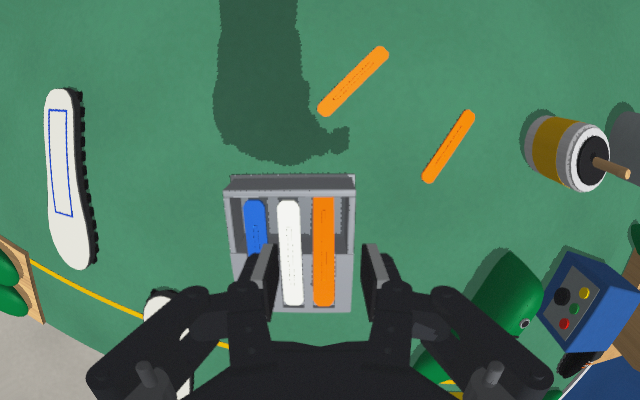

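```bash
python3 - <<'E'
from h import *
T=tgt([.5519,.2308,.0621],17,31); y=T[:3,1]; T[:3,3]-=.07*y; print(y,T[:3,3]); delta(T)
E
```

```text
[ 0.49253336  0.15058256 -0.8571673 ] [0.51742266 0.22025922 0.12210171]
turn [  0.33  -0.36 -29.54] shift [0.095  0.0976 0.0068]
```

jog_arm(commands="0 0 -7 0 0 0 0.5; 0 0 -7 0 0 0 0.5; 0 0 -7 0 0 0 0.5; 0 0 -7 0 0 0 0.5; 0 0 0 0 0 0 0.5")

```text
t: 6.6
tool_pos: [0.4221, 0.1846, 0.199]
orientation: [0.702, -0.654, -0.271, -0.074]
contact_force: [-4.7, -1.0, -5.5]
width: 0.0424
```

```bash
python3 - <<'E'
from h import *
T=tgt([.5519,.2308,.0621],17,31); y=T[:3,1]; T[:3,3]-=.07*y; delta(T); print(robot.read_state()["width"],robot.read_state()["joint_pos"])
E
```

```text
turn [ 0.43 -0.33 -2.44] shift [0.0525 0.1161 0.0074]
0.042381148407651684 [ 0.27104079 -0.24163531 -0.82313663  0.49080958  0.00488812 -0.01658369]
```

jog_arm(commands="0 0 -2.4 0.017 0.038 0.0025 0.5; 0 0 0 0.017 0.038 0.0025 0.5; 0 0 0 0.017 0.038 0.0025 0.5; 0 0 0 0 0 0 0.5; 0 0 0 0 0 0 0.5")

```text
t: 7.02
tool_pos: [0.5109, 0.2182, 0.1107]
orientation: [0.701, -0.653, -0.274, -0.077]
contact_force: [0.2, -0.5, 0.4]
width: 0.0423
```

```bash
python3 - <<'E'
from h import *
T=tgt([.5519,.2308,.0621],17,31); y=T[:3,1]; T[:3,3]-=.07*y; delta(T); print(robot.read_state()["width"],robot.read_state()["joint_pos"])
E
```

```text
turn [ 0.47 -0.36 -1.98] shift [ 0.0115 -0.0066  0.0001]
0.04228707765285703 [ 0.29307107  0.07415451 -0.81838073  0.17168411 -0.00633798  0.00327018]
```

jog_arm(commands="0.5 -0.4 -2 0.0115 -0.006 0 0.5; 0 0 0 0 0 0 0.5; 0 0 0 0 0 0 0.5")

```text
t: 7.27
tool_pos: [0.5216, 0.2212, 0.124]
orientation: [0.702, -0.645, -0.289, -0.086]
contact_force: [0.1, -0.9, -0.5]
width: 0.043
```

```bash
python3 - <<'E'
from h import *
T=tgt([.5519,.2308,.0621],17,31); delta(T)
P=pose()
for n in ["side","wrist"]:
    c,p=cloud(n); cv2.imwrite(f"pics/{n}5.png",c[:,:,::-1])
    H,S,V=cv2.split(cv2.cvtColor(c,cv2.COLOR_RGB2HSV)); z=p[...,2]
    b=(p[...,0]>.4)&(p[...,0]<.65)&(p[...,1]>.17)&(p[...,1]<.26)&(z>.004)&(z<.1)&(S>150)&(H<20)&(V>60)
    q=(p[b]-P[:3,3])@P[:3,:3]
    print(n,len(q),np.percentile(q,[1,50,99],axis=0).round(4))
    k=np.polyfit(q[:,0],q[:,1],1);print("slope deg",np.degrees(np.arctan(k[0])), "yslope",np.degrees(np.arctan(np.polyfit(q[:,0],q[:,2],1)[0])))
E
```

```text
turn [-0.07  0.07  0.13] shift [-0.0048  0.0694  0.0002]
side 319 [[-0.0869  0.056  -0.0129]
 [-0.0346  0.058   0.0011]
 [ 0.0113  0.0617  0.0114]]
slope deg 0.1473332722369216 yslope 4.05843093571942
wrist 6573 [[-0.1089  0.0561 -0.0135]
 [-0.0523  0.0582 -0.0018]
 [ 0.0123  0.0601  0.0099]]
slope deg 0.13703536708228575 yslope -0.11876184430914008
```

View pics/wrist5.png

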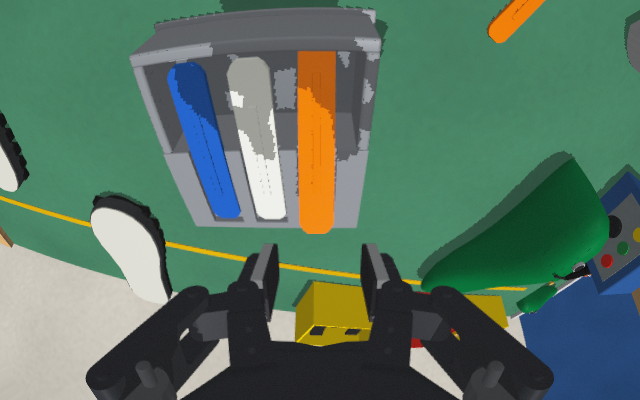

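jog_arm(commands="0 0 0 -0.006 0.02 -0.001 0.5; 0 0 0 0 0.02 0 0.5; 0 0 0 0 0.015 0 0.5; 0 0 0 0 0 0 0.5; 0 0 0 0 0 0 0.5")

```text
t: 7.78
tool_pos: [0.5486, 0.2284, 0.0839]
orientation: [0.701, -0.643, -0.295, -0.093]
contact_force: [-0.5, 0.4, -0.0]
width: 0.0426
```

```bash
python3 - <<'E'
from h import *
T=tgt([.5519,.2308,.0621],17,31); delta(T)
P=pose()
for n in ["scene","side","wrist"]:
    c,p=cloud(n); cv2.imwrite(f"pics/{n}6.png",c[:,:,::-1])
    H,S,V=cv2.split(cv2.cvtColor(c,cv2.COLOR_RGB2HSV)); z=p[...,2]
    b=(p[...,0]>.4)&(p[...,0]<.65)&(p[...,1]>.17)&(p[...,1]<.26)&(z>.004)&(z<.1)&(S>150)&(H<20)&(V>60)
    q=(p[b]-P[:3,3])@P[:3,:3]
    if len(q): print(n,len(q),np.percentile(q,[1,50,99],axis=0).round(4))
E
```

```text
turn [-0.05  0.08  1.19] shift [-0.0083  0.0205  0.0013]
scene 202 [[-0.1167  0.0079 -0.0118]
 [-0.0193  0.01    0.0005]
 [ 0.0116  0.0138  0.011 ]]
side 231 [[-0.0903  0.0056 -0.0109]
 [-0.0478  0.0082  0.0017]
 [ 0.0075  0.0124  0.0125]]
wrist 11370 [[-0.1146  0.006  -0.0123]
 [-0.0593  0.0083 -0.0007]
 [ 0.0086  0.0104  0.0111]]
```

View pics/wrist6.png

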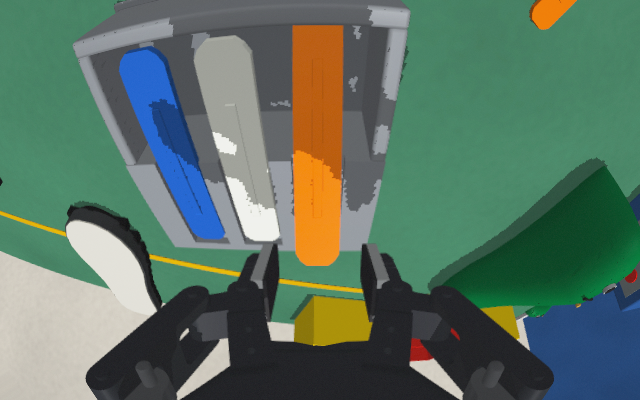

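View pics/side6.png

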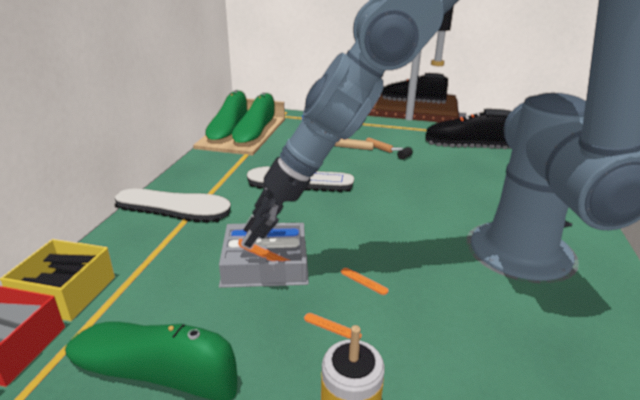

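jog_arm(commands="0 0 1.2 -0.01 0 0 0.5; 0 0 0 0 0 0 0.5; 0 0 0 -0.002 0.016 0 0.5; 0 0 0 0 0 0 0.5; 0 0 0 0 0 0 0.5")

```text
t: 8.35
tool_pos: [0.5465, 0.228, 0.0676]
orientation: [0.702, -0.645, -0.289, -0.086]
contact_force: [0.4, 0.2, 0.3]
width: 0.0427
```

```bash
python3 - <<'E'
from h import *
T=tgt([.5519,.2308,.0621],17,31); delta(T)
P=pose()
for n in ["scene","side","wrist"]:
    c,p=cloud(n); cv2.imwrite(f"pics/{n}7.png",c[:,:,::-1])
    H,S,V=cv2.split(cv2.cvtColor(c,cv2.COLOR_RGB2HSV)); z=p[...,2]
    b=(p[...,0]>.4)&(p[...,0]<.65)&(p[...,1]>.17)&(p[...,1]<.26)&(z>.004)&(z<.1)&(S>150)&(H<20)&(V>60)
    q=(p[b]-P[:3,3])@P[:3,:3]
    if len(q): print(n,len(q),np.percentile(q,[1,50,99],axis=0).round(4))
E
```

```text
turn [-0.06  0.11  0.17] shift [0.0023 0.0078 0.001 ]
scene 207 [[-0.0904 -0.0039 -0.012 ]
 [-0.0105 -0.0025 -0.0007]
 [ 0.0217  0.001   0.0103]]
side 222 [[-0.0805 -0.0062 -0.0118]
 [-0.0396 -0.0036  0.0011]
 [ 0.018  -0.0006  0.0117]]
wrist 12557 [[-0.1024 -0.0055 -0.0125]
 [-0.0503 -0.0035 -0.0007]
 [ 0.0187 -0.0019  0.0109]]
```

View pics/wrist7.png

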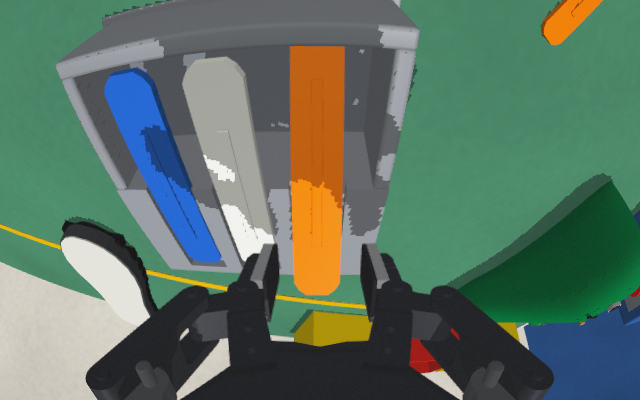

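jog_arm(commands="0 0 0 0 0.008 -0.0005 0.5; 0 0 0 0 0 0 0.5; 0 0 0 0 0 0 0.15; 0 0 0 0 0 0 0; 0 0 0 0 0 0 0; 0 0 0 0 0 0 0; 0 0 0 0 0 0 0")

```text
t: 9.08
tool_pos: [0.5513, 0.2289, 0.0616]
orientation: [0.702, -0.645, -0.29, -0.087]
contact_force: [0.0, -0.8, 0.1]
width: 0.0218
```

```bash
python3 - <<'E'
from h import *
P=pose();print(P.round(4))
for n in ["scene","side","wrist"]:
    c,p=cloud(n); cv2.imwrite(f"pics/{n}8.png",c[:,:,::-1])
    H,S,V=cv2.split(cv2.cvtColor(c,cv2.COLOR_RGB2HSV)); z=p[...,2]
    b=(p[...,0]>.4)&(p[...,0]<.65)&(p[...,1]>.17)&(p[...,1]<.26)&(z>.004)&(z<.1)&(S>150)&(H<20)&(V>60)
    q=(p[b]-P[:3,3])@P[:3,:3]
    if len(q): print(n,len(q),np.percentile(q,[1,50,99],axis=0).round(4))
E
```

```text
[[ 8.169e-01  4.960e-01 -2.944e-01  5.513e-01]
 [ 2.517e-01  1.527e-01  9.557e-01  2.289e-01]
 [ 5.190e-01 -8.548e-01 -1.000e-04  6.160e-02]
 [ 0.000e+00  0.000e+00  0.000e+00  1.000e+00]]
scene 172 [[-0.1117 -0.0114 -0.0115]
 [-0.0071 -0.01    0.0008]
 [ 0.0211 -0.0062  0.0117]]
side 222 [[-0.08   -0.0136 -0.0114]
 [-0.0385 -0.0114  0.0019]
 [ 0.0171 -0.0076  0.0129]]
wrist 13925 [[-0.1043 -0.0133 -0.0114]
 [-0.0527 -0.0112  0.0003]
 [ 0.0177 -0.0096  0.0119]]
```

View pics/wrist8.png

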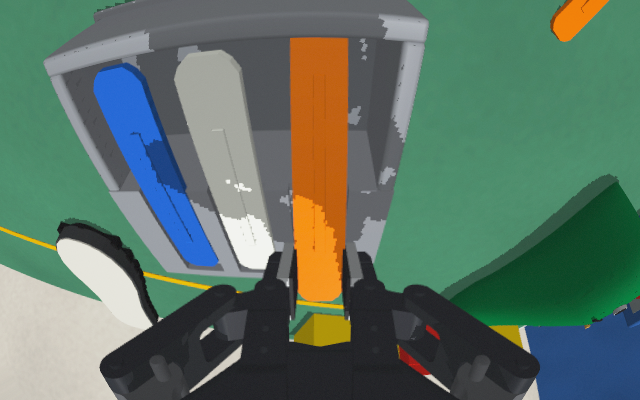

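jog_arm(commands="0 0 0 0 0 0 0; 0 0 0 0.005 -0.0085 0 0; 0 0 0 0.01 -0.017 0 0; 0 0 0 0.01 -0.017 0 0; 0 0 0 0.012 -0.02 0 0; 0 0 0 0.012 -0.02 0 0; 0 0 0 0.012 -0.02 0 0; 0 0 0 0.01 -0.017 0 0; 0 0 0 0 0 0 0; 0 0 0 0 0 0 0")

```text
t: 10.07
tool_pos: [0.5498, 0.2283, 0.2061]
orientation: [0.702, -0.645, -0.29, -0.087]
contact_force: [-0.5, 0.6, -1.8]
width: 0.0219
```

```bash
python3 - <<'E'
from h import *
P=pose();print(P.round(4), robot.read_state()["width"])
for n in ["scene","wrist"]:
    c,p=cloud(n); cv2.imwrite(f"pics/{n}9.png",c[:,:,::-1])
    H,S,V=cv2.split(cv2.cvtColor(c,cv2.COLOR_RGB2HSV)); z=p[...,2]
    b=(p[...,0]>.4)&(p[...,0]<.65)&(p[...,1]>.15)&(p[...,1]<.28)&(z>.06)&(z<.25)&(S>150)&(H<20)&(V>60)
    q=(p[b]-P[:3,3])@P[:3,:3]
    if len(q): print(n,len(q),np.percentile(q,[1,50,99],axis=0).round(4), np.degrees(np.arctan(np.polyfit(q[:,0],q[:,1:],1)[0])))
E
```

```text
[[ 8.172e-01  4.957e-01 -2.942e-01  5.498e-01]
 [ 2.516e-01  1.525e-01  9.557e-01  2.283e-01]
 [ 5.186e-01 -8.550e-01 -1.000e-04  2.061e-01]
 [ 0.000e+00  0.000e+00  0.000e+00  1.000e+00]] 0.021861803707933523
scene 116 [[-0.1175 -0.0113 -0.0117]
 [-0.0024 -0.0094  0.0038]
 [ 0.0208 -0.0042  0.0119]] [ 0.10508771 -4.01009209]
wrist 15372 [[-0.1169 -0.0127 -0.0114]
 [-0.0584 -0.0107  0.0003]
 [ 0.0177 -0.0091  0.0118]] [-0.1783448   0.29184077]
```

View pics/wrist9.png

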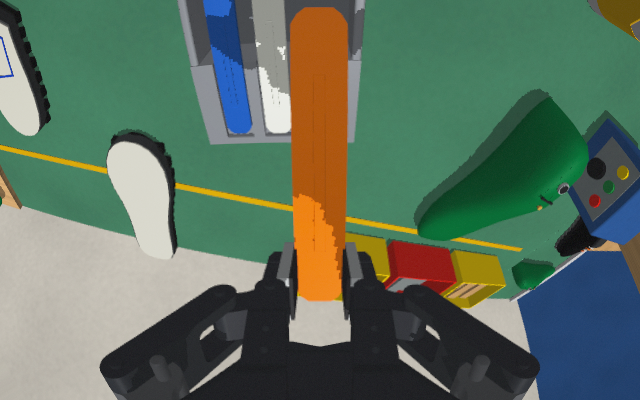

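View pics/scene9.png

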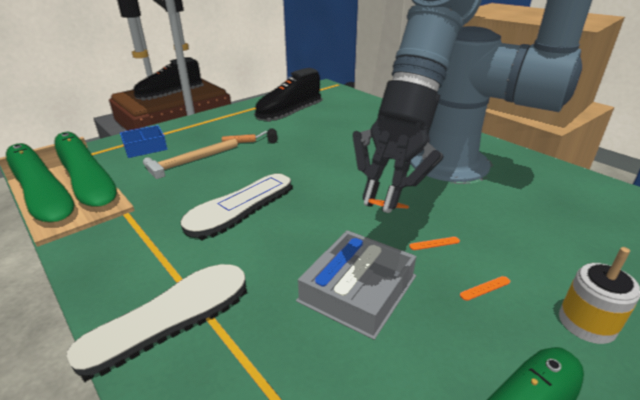

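jog_arm(commands="0 0 6.5 0 0 -0.03 0; 0 0 6.5 0 0 -0.03 0; 0 0 6.5 0 0 -0.04 0; 0 0 6.5 0 0 -0.04 0; 0 0 5 0 0 -0.04 0; 0 1 0 0 0 -0.04 0; 0 1 0 0 0 -0.04 0; 0 0 0 0 0 0 0")

```text
t: 10.83
tool_pos: [0.6012, -0.0313, 0.1662]
orientation: [0.702, -0.698, -0.073, 0.119]
contact_force: [0.0, 1.4, -0.8]
width: 0.0219
```

```bash
python3 - <<'E'
from h import *
print(robot.read_state()["joint_pos"].round(2),robot.read_state()["width"]);delta(tgt([.567,-.179,.16],7))
E
```

```text
[-0.15  0.52  0.12  1.24 -0.01 -0.42] 0.02191133351220806
turn [-0.54  8.67 -3.69] shift [-0.0724  0.0089 -0.133 ]
```

jog_arm(commands="0 3 -3.5 -0.02 0 -0.03 0; 0 3 0 -0.02 0 -0.03 0; 0 2.5 0 -0.02 0 -0.03 0; 0 0 0 0 0 -0.03 0; 0 0 0 0 0 0 0; 0 0 0 0 0 0 0")

```text
t: 11.33
tool_pos: [0.557, -0.1648, 0.1457]
orientation: [0.714, -0.697, -0.03, 0.051]
contact_force: [-1.1, 0.8, -0.6]
width: 0.0222
```

```bash
cat > bed.py <<'E'
from h import *
import sys
tag=sys.argv[1]
P=pose(); print(robot.read_state()["width"])
for n in ["wrist","scene","side"]:
    c,p=cloud(n); cv2.imwrite(f"pics/{n}{tag}.png",c[:,:,::-1])
    H,S,V=cv2.split(cv2.cvtColor(c,cv2.COLOR_RGB2HSV)); z=p[...,2]
    roi=(p[...,0]>.4)&(p[...,0]<.75)&(p[...,1]>-.26)&(p[...,1]<-.08)
    a=roi&(z>.015)&(z<.035)&(H>100)&(H<130)&(S>60)
    if a.sum()>20: print(n,"line",a.sum(),cv2.minAreaRect((p[a][:,:2]*1000).astype(np.float32)),p[a][:,2].mean())
    w=roi&(z>.018)&(z<.032)&(V>150)&(S<40)
    if w.sum()>20: print(n,"sole",w.sum(),cv2.minAreaRect((p[w][:,:2]*1000).astype(np.float32)),np.median(p[w][:,2]))
    b=roi&(z>.022)&(z<.25)&(S>150)&(H<20)&(V>60)
    q=p[b]
    if len(q)>30:
        print(n,"shank",len(q),cv2.minAreaRect((q[:,:2]*1000).astype(np.float32)),"z",np.percentile(q[:,2],[2,50,98]).round(4), "tilt along x",np.degrees(np.arctan(np.polyfit(q[:,0],q[:,2],1)[0])))
        qt=(q-P[:3,3])@P[:3,:3]; print("  tool",np.percentile(qt,[1,50,99],axis=0).round(4).tolist())
E
python3 bed.py 10; python3 -c "
from h import *
delta(tgt([.567,-.179,.16],7))"
```

```text
0.022205077987544702
wrist line 737 ((520.6409912109375, -199.1688995361328), (161.94041442871094, 16.784564971923828), 6.94548225402832) 0.02460620614133016
wrist sole 6900 ((554.1241455078125, -175.41139221191406), (288.8453369140625, 92.68157958984375), 2.627878189086914) 0.024221533126459693
wrist shank 15281 ((493.01983642578125, -172.68650817871094), (170.2858123779297, 30.4045467376709), 10.458332061767578) z [0.1562 0.1587 0.1609] tilt along x -1.4154156162640381
  tool [[-0.1173, -0.0133, -0.0113], [-0.0588, -0.0112, 0.0004], [0.0169, -0.0097, 0.0119]]
scene line 40 ((517.9898681640625, -184.64549255371094), (161.9757843017578, 42.57631301879883), 4.6624016761779785) 0.02299699332214878
scene sole 1409 ((571.0125122070312, -176.57351684570312), (253.40003967285156, 97.07469940185547), 6.036602973937988) 0.02272245157146946
scene shank 280 ((509.1226501464844, -170.7376708984375), (139.90257263183594, 25.973033905029297), 5.7540602684021) z [0.1533 0.1568 0.1588] tilt along x -1.3935324803383515
  tool [[-0.1152, -0.0113, -0.0122], [-0.0567, -0.0094, 0.003], [0.0199, -0.0054, 0.0128]]
side sole 844 ((571.9395751953125, -179.45272827148438), (248.58074951171875, 98.98550415039062), 10.007025718688965) 0.023788405485378805
side shank 128 ((507.71063232421875, -166.15940856933594), (133.02122497558594, 23.757925033569336), 7.803806304931641) z [0.1557 0.1587 0.1611] tilt along x -1.1772480642858794
  tool [[-0.1151, -0.0133, -0.0052], [-0.0679, -0.0109, 0.0074], [-0.0129, -0.0074, 0.0153]]
turn [-1.44 -0.25 -1.5 ] shift [ 0.0066 -0.0138 -0.0162]
```

View pics/wrist10.png

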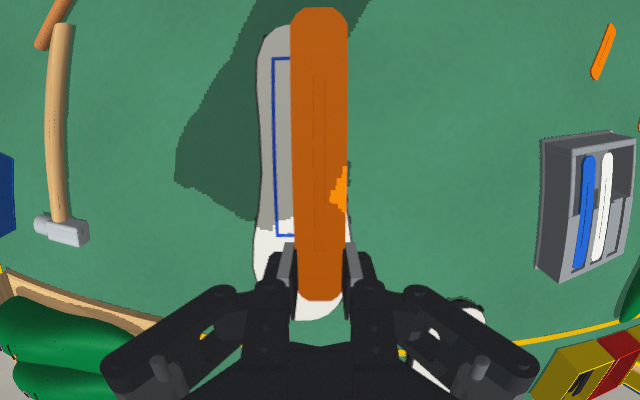

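jog_arm(commands="-1.4 -0.2 -1.5 0.0075 -0.005 -0.016 0; 0 0 0 0 0 0 0; 0 0 0 0 0 0 0")

```text
t: 11.73
tool_pos: [0.5683, -0.1745, 0.1504]
orientation: [0.706, -0.705, -0.045, 0.045]
contact_force: [-0.5, -0.1, -0.3]
width: 0.0211
```

```bash
python3 -c "
from h import *
delta(tgt([.5677,-.1802,.08],6.8))"
```

```text
turn [-0.13  0.47 -0.03] shift [-0.0013  0.0704 -0.0058]
```

jog_arm(commands="0 0.4 0 -0.001 0.02 -0.005 0; 0 0 0 0 0.02 0 0; 0 0 0 0 0.02 0 0; 0 0 0 0 0.01 0 0; 0 0 0 0 0 0 0; 0 0 0 0 0 0 0")

```text
t: 12.23
tool_pos: [0.5697, -0.1723, 0.0798]
orientation: [0.707, -0.704, -0.045, 0.045]
contact_force: [-0.8, -0.5, 0.4]
width: 0.0218
```

```bash
python3 -c "
from h import *
delta(tgt([.5677,-.1802,.05],6.8))"; python3 bed.py 11
```

```text
turn [-0.28  0.54  0.05] shift [-0.003   0.0298 -0.0077]
0.02182865989921213
wrist line 1135 ((514.4326171875, -204.55276489257812), (42.382720947265625, 163.80030822753906), 81.88065338134766) 0.024618242168730337
wrist sole 14504 ((556.8433227539062, -175.24134826660156), (268.22705078125, 92.53422546386719), 2.9840962886810303) 0.024159399420974628
wrist shank 15185 ((520.832275390625, -178.4991912841797), (140.04344177246094, 24.084136962890625), 7.37775182723999) z [0.0896 0.091  0.0928] tilt along x 0.192933988510635
  tool [[-0.1171, -0.0133, -0.0113], [-0.0587, -0.0113, 0.0004], [0.017, -0.0097, 0.0117]]
scene line 43 ((518.9447021484375, -185.07373046875), (160.92520141601562, 43.73876190185547), 5.623404026031494) 0.023136225789088402
scene sole 1304 ((575.3275146484375, -173.17529296875), (243.55609130859375, 95.14476013183594), 2.5038774013519287) 0.02276839059256952
scene shank 272 ((521.515380859375, -172.8134307861328), (138.19473266601562, 35.481727600097656), 5.003922462463379) z [0.0867 0.0895 0.092 ] tilt along x 0.4523363132614842
  tool [[-0.1158, -0.0125, -0.011], [-0.0574, -0.0098, 0.0033], [0.0191, -0.0068, 0.0135]]
side sole 774 ((577.1842651367188, -178.20135498046875), (239.81356811523438, 102.0358657836914), 12.464886665344238) 0.023927762887071213
side shank 151 ((518.976806640625, -174.87237548828125), (135.08349609375, 24.60213851928711), 10.012179374694824) z [0.0877 0.091  0.094 ] tilt along x 0.4669537797397298
  tool [[-0.1158, -0.0143, -0.0074], [-0.0636, -0.0112, 0.0049], [0.0025, -0.0077, 0.0149]]
```

View pics/wrist11.png

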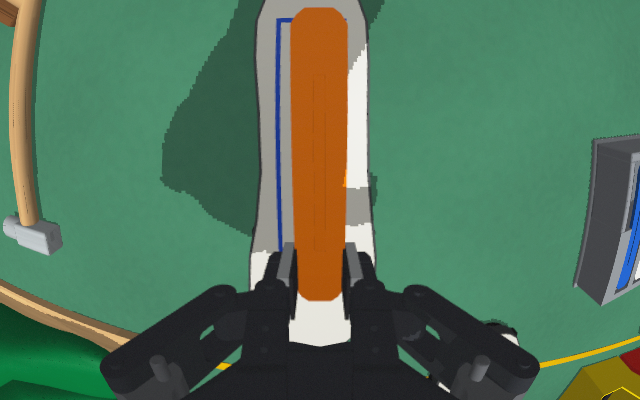

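jog_arm(commands="-0.2 0.5 0 -0.003 0 -0.0075 0; 0 0 0 0 0 0 0; 0 0 0 0 0.015 -0.001 0; 0 0 0 0 0.015 0 0; 0 0 0 0 0 0 0; 0 0 0 0 0 0 0")

```text
t: 12.88
tool_pos: [0.5735, -0.1863, 0.0568]
orientation: [-0.704, 0.708, 0.046, -0.036]
contact_force: [0.5, 0.1, -0.4]
width: 0.022
```

```bash
python3 -c "
from h import *
delta(tgt([.5677,-.1802,.02],6.8))"; python3 bed.py 12
```

```text
turn [ 0.41 -0.15  0.78] shift [-0.0055  0.0367  0.007 ]
0.02203235565985323
wrist line 1748 ((512.4590454101562, -185.2978515625), (151.31910705566406, 44.1075439453125), 6.703088283538818) 0.02452176908471579
wrist sole 18038 ((552.308837890625, -179.78424072265625), (238.66468811035156, 85.61328125), 11.234070777893066) 0.024123868906207657
wrist shank 15211 ((524.1168212890625, -190.0747528076172), (139.98574829101562, 27.428550720214844), 6.782798767089844) z [0.0654 0.0673 0.0693] tilt along x 0.9362607787199492
  tool [[-0.1171, -0.0133, -0.0113], [-0.0587, -0.0113, 0.0004], [0.0169, -0.0097, 0.0118]]
scene line 36 ((518.9776611328125, -184.39002990722656), (161.4093780517578, 43.74873733520508), 4.244480133056641) 0.023033209721732575
scene sole 1389 ((575.928955078125, -181.60873413085938), (246.2233428955078, 97.44815063476562), 11.435880661010742) 0.022779373690894444
scene shank 286 ((524.40869140625, -190.75393676757812), (136.90438842773438, 54.586456298828125), 22.343862533569336) z [0.062  0.0656 0.0683] tilt along x 1.0319823052638042
  tool [[-0.1161, -0.0123, -0.0108], [-0.0544, -0.0096, 0.0035], [0.0197, -0.0057, 0.0135]]
side sole 866 ((569.8983764648438, -173.0092010498047), (252.02566528320312, 95.87126922607422), 3.9060580730438232) 0.02391878858207308
side shank 147 ((522.79736328125, -185.8859100341797), (135.22413635253906, 21.48556137084961), 8.935667991638184) z [0.0636 0.0669 0.07  ] tilt along x 0.7690010149696046
  tool [[-0.1172, -0.0138, -0.0061], [-0.0643, -0.0112, 0.0064], [-0.0144, -0.0074, 0.0156]]
```

View pics/wrist12.png

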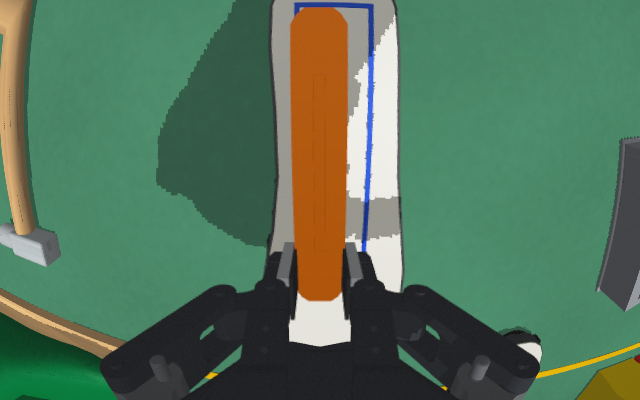

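jog_arm(commands="0.4 -0.1 0.8 -0.0055 0.01 0.006 0; 0 0 0 0 0 0 0; 0 0 0 0 0 0 0; 0 0 0 0 0 0 0")

```text
t: 13.37
tool_pos: [0.568, -0.1806, 0.0479]
orientation: [-0.706, 0.706, 0.042, -0.042]
contact_force: [0.1, 0.5, -0.3]
width: 0.0216
```

```bash
python3 -c "
from h import *
delta(tgt([.5677,-.1797,.02],6.8))"
```

```text
turn [ 0.04 -0.01  0.05] shift [-0.0003  0.0279  0.001 ]
```

jog_arm(commands="0 0 0 0 0.012 0.0005 0; 0 0 0 0 0 0 0; 0 0 0 0 0 0 0; 0 0 0 -0.001 0.008 0 0; 0 0 0 0 0 0 0; 0 0 0 0 0 0 0")

```text
t: 13.87
tool_pos: [0.5682, -0.1806, 0.0289]
orientation: [-0.705, 0.707, 0.043, -0.041]
contact_force: [0.3, 0.4, -0.3]
width: 0.0216
```

```bash
python3 -c "
from h import *
delta(tgt([.5677,-.1797,.02],6.8))"; python3 bed.py 13
```

```text
turn [0.13 0.01 0.18] shift [-0.0005  0.0089  0.001 ]
0.021640569912542186
wrist line 3309 ((520.0531005859375, -184.45555114746094), (161.22830200195312, 44.5860595703125), 6.566725254058838) 0.024629588349796363
wrist sole 21274 ((538.4310913085938, -178.79751586914062), (200.62953186035156, 86.3907241821289), 6.884671688079834) 0.024158138348042563
wrist shank 15206 ((519.224609375, -185.60952758789062), (139.958740234375, 25.21148109436035), 6.908794403076172) z [0.0385 0.04   0.0417] tilt along x 0.3426187751150627
  tool [[-0.1171, -0.0132, -0.0112], [-0.0588, -0.0113, 0.0004], [0.0171, -0.0096, 0.0118]]
scene line 33 ((517.6870727539062, -181.6741485595703), (162.15663146972656, 40.22475814819336), 4.413071632385254) 0.023209274201252746
scene sole 1301 ((577.7294921875, -179.53488159179688), (240.26234436035156, 98.49900817871094), 9.740606307983398) 0.022820867303712356
scene shank 253 ((518.2674560546875, -171.9051513671875), (138.48678588867188, 55.08656311035156), 5.563328266143799) z [0.0361 0.0382 0.041 ] tilt along x 0.6560753946126747
  tool [[-0.1162, -0.0128, -0.0116], [-0.059, -0.0095, 0.0022], [0.0185, -0.0071, 0.0144]]
side sole 785 ((574.7900390625, -177.0308837890625), (242.7715301513672, 99.38524627685547), 7.543906211853027) 0.023888258544039975
side shank 155 ((517.0286254882812, -185.64620971679688), (132.24490356445312, 26.70307159423828), 7.612072944641113) z [0.0373 0.0395 0.0421] tilt along x 0.255878792513257
  tool [[-0.1168, -0.0136, -0.012], [-0.0617, -0.0108, 0.004], [-0.0129, -0.0084, 0.0142]]
```

View pics/side13.png

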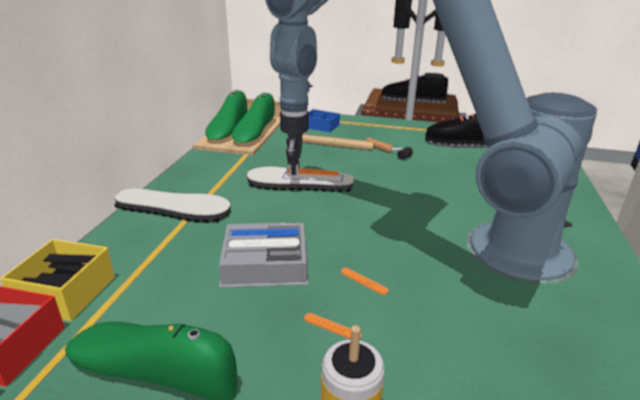

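jog_arm(commands="0 0 0.2 0 0.006 0.001 0; 0 0 0 0 0 0 0; 0 0 0 0 0 0 0")

```text
t: 14.27
tool_pos: [0.5699, -0.1805, 0.025]
orientation: [-0.704, 0.707, 0.043, -0.041]
contact_force: [-0.3, -0.1, -1.2]
width: 0.0218
```

jog_arm(commands="0 0 0 0 0.003 0 0; 0 0 0 0 0 0 0; 0 0 0 0 0 0 0")

```text
t: 14.52
tool_pos: [0.5709, -0.1807, 0.0253]
orientation: [-0.704, 0.708, 0.044, -0.04]
contact_force: [0.7, -0.4, -0.2]
width: 0.0213
```

jog_arm(commands="0.1 0 0.4 -0.004 0.004 0.001 0; 0 0 0 0 0.003 0 0; 0 0 0 0 0 0 0")

```text
t: 14.77
tool_pos: [0.5705, -0.1808, 0.0252]
orientation: [-0.703, 0.708, 0.045, -0.04]
contact_force: [0.3, -0.3, -0.1]
width: 0.0219
```

```bash
python3 -c "
from h import *
delta(tgt([.5677,-.1797,.02],6.8))"; python3 bed.py 14
```

```text
turn [0.42 0.06 0.38] shift [-0.0027  0.0051  0.0015]
0.02188290152466219
wrist line 3328 ((521.6138305664062, -184.39523315429688), (156.75303649902344, 44.504554748535156), 6.739973545074463) 0.02461978334184623
wrist sole 22356 ((539.5455932617188, -179.62353515625), (195.12261962890625, 85.95562744140625), 7.076554298400879) 0.024127525919162535
wrist shank 15211 ((521.2939453125, -185.9649200439453), (140.05218505859375, 24.80388641357422), 6.956535339355469) z [0.0344 0.0361 0.0379] tilt along x 0.5589842037375232
  tool [[-0.117, -0.0134, -0.0112], [-0.0587, -0.0113, 0.0004], [0.017, -0.0097, 0.0118]]
scene line 33 ((519.1884765625, -182.73941040039062), (160.32725524902344, 38.71320724487305), 4.991063117980957) 0.023204172214767647
scene sole 1265 ((578.888427734375, -174.4296875), (237.3453369140625, 96.95748138427734), 3.626000165939331) 0.022781025886635997
scene shank 254 ((521.2618408203125, -172.32640075683594), (137.61500549316406, 51.90400695800781), 6.5409698486328125) z [0.0317 0.0342 0.0368] tilt along x 0.836858718930009
  tool [[-0.1149, -0.0124, -0.0115], [-0.0578, -0.0094, 0.0024], [0.0189, -0.0066, 0.013]]
side sole 761 ((574.0860595703125, -174.14447021484375), (243.132568359375, 95.7442398071289), 4.712374210357666) 0.02389375742978428
side shank 154 ((506.4962463378906, -186.3278350830078), (105.62857055664062, 29.61771583557129), 4.833785533905029) z [0.0317 0.0346 0.0373] tilt along x 0.8248528230762501
  tool [[-0.1154, -0.0127, -0.0126], [-0.0633, -0.0099, 0.0038], [-0.013, -0.0062, 0.0139]]
```

View pics/wrist14.png

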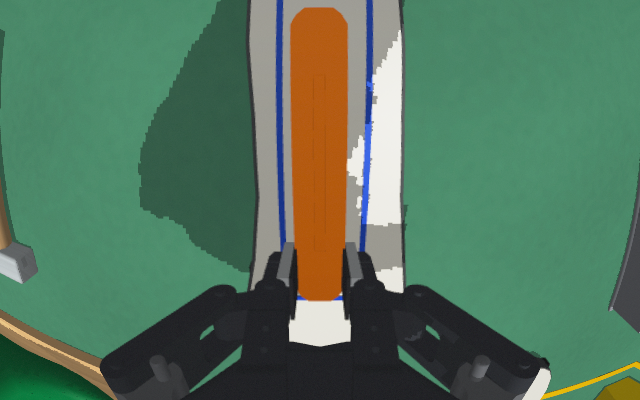

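jog_arm(commands="0.3 0 -3 -0.002 -0.002 0.001 0; 0 0 0 0 0 0 0; 0 0 0 0 0 0 0")

```text
t: 15.17
tool_pos: [0.568, -0.1798, 0.0246]
orientation: [0.706, -0.705, -0.063, 0.022]
contact_force: [0.6, 0.7, 8.0]
width: 0.022
```

```bash
python3 bed.py 15 | grep -A1 shank
```

```text
wrist shank 15245 ((522.9801025390625, -184.57318115234375), (148.67108154296875, 24.672243118286133), 7.0380940437316895) z [0.0283 0.0325 0.0369] tilt along x 3.5288401228181
  tool [[-0.1171, -0.0132, -0.0113], [-0.0587, -0.0112, 0.0004], [0.017, -0.0096, 0.0118]]
--
scene shank 239 ((518.2211303710938, -170.27801513671875), (140.9812469482422, 52.48749923706055), 6.772646903991699) z [0.0265 0.0309 0.0364] tilt along x 3.9746657411034167
  tool [[-0.1142, -0.0126, -0.0108], [-0.0555, -0.0097, 0.0023], [0.0202, -0.0068, 0.014]]
--
side shank 148 ((502.61199951171875, -184.35562133789062), (105.4806137084961, 23.257339477539062), 2.7607364654541016) z [0.0274 0.032  0.0361] tilt along x 3.4322478165670374
  tool [[-0.1158, -0.0135, -0.0099], [-0.0603, -0.0109, 0.004], [-0.0134, -0.008, 0.0147]]
```

jog_arm(commands="0 0 0 0 -0.001 0 0.35; 0 0 0 0 0 0 0.4; 0 0 0 0 0 0 0.45; 0 0 0 0 0 0 0.45; 0 0 0 0 0 0 0.45")

```text
t: 15.73
tool_pos: [0.5682, -0.1795, 0.0233]
orientation: [0.707, -0.704, -0.061, 0.024]
contact_force: [-0.0, 0.1, 0.4]
width: 0.0389
```

```bash
python3 bed.py 16
```

```text
0.03893993340216757
wrist line 3936 ((521.8553466796875, -184.187744140625), (156.81695556640625, 44.84769821166992), 6.620133399963379) 0.02466827661557669
wrist sole 25026 ((538.1182861328125, -179.73312377929688), (195.7786407470703, 77.13220977783203), 10.379349708557129) 0.02412842013330295
wrist shank 14642 ((518.5315551757812, -185.18231201171875), (139.98263549804688, 24.113126754760742), 7.305621147155762) z [0.0269 0.0283 0.03  ] tilt along x 0.060572734868774604
  tool [[-0.1174, -0.0118, -0.0114], [-0.0605, -0.0083, 0.0003], [0.0166, -0.0037, 0.0118]]
scene line 37 ((518.7026977539062, -182.05262756347656), (162.83868408203125, 40.19356155395508), 4.853776454925537) 0.023203955273011584
scene sole 1321 ((571.87744140625, -172.8218536376953), (250.86000061035156, 96.35700225830078), 1.962890863418579) 0.02279765675815637
scene shank 240 ((519.625732421875, -183.51370239257812), (133.98825073242188, 60.43849182128906), 26.191110610961914) z [0.0246 0.0266 0.0292] tilt along x 0.7114870943949265
  tool [[-0.1155, -0.0109, -0.0095], [-0.0588, -0.0066, 0.0024], [0.0184, -0.0016, 0.0133]]
side sole 785 ((570.2826538085938, -174.9564666748047), (251.28787231445312, 98.1855239868164), 5.638217449188232) 0.02374318115566687
side shank 126 ((502.9190368652344, -183.59962463378906), (104.89081573486328, 20.902488708496094), 7.42738151550293) z [0.0256 0.028  0.0305] tilt along x 0.0998872238820993
  tool [[-0.1163, -0.0123, -0.0063], [-0.066, -0.008, 0.0046], [-0.0134, -0.004, 0.0141]]
```

View pics/wrist16.png

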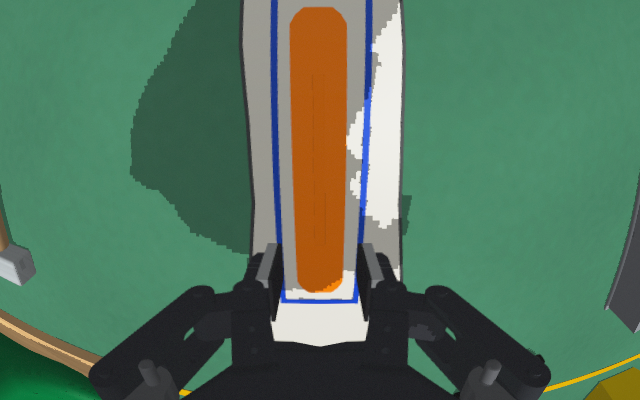

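The orange strip lies flat in the outline, centred at about pixel (320,150), and both fingers are clear of it. I'll back the arm off straight up.

jog_arm(commands="0 0 0 0 -0.01 0 0.45; 0 0 0 0 -0.02 0 0.45; 0 0 0 0 -0.03 0 0.45; 0 0 0 0 -0.04 0 0.45; 0 0 0 0 -0.04 0 0.45; 0 0 0 -0.03 -0.02 0 0.45; 0 0 0 -0.03 0 0 0.45; 0 0 0 0 0 0 0.45; 0 0 0 0 0 0 0.45")

```text
t: 16.63
tool_pos: [0.497, -0.1878, 0.1929]
orientation: [0.706, -0.705, -0.062, 0.024]
contact_force: [0.8, -0.3, -0.2]
width: 0.0385
```

```bash
python3 bed.py 17; python3 - <<'E'
from h import *
c,p=cloud("scene")
for nm in ["shank_blue_mid","shank_white_mid"]:
  for d in robot.masks_of("scene",nm)[:2]:
    q=p[d["mask"]]; q=q[np.isfinite(q[:,0])]; print(nm,d["conf"],np.median(q,0).round(3))
E
```

```text
0.03849940266729265
wrist line 1076 ((518.9395751953125, -185.06585693359375), (161.99618530273438, 44.38533020019531), 6.705702304840088) 0.024602065744053818
wrist sole 9018 ((553.4828491210938, -176.35215759277344), (290.2946472167969, 91.36418914794922), 4.636275768280029) 0.024162875087482355
wrist shank 2711 ((518.7113037109375, -185.6876220703125), (139.12969970703125, 23.270671844482422), 7.122897624969482) z [0.0267 0.0282 0.0301] tilt along x 0.06421619223129293
  tool [[-0.0549, 0.1613, -0.0116], [0.006, 0.1651, -0.0001], [0.0798, 0.1698, 0.0108]]
scene line 23 ((517.4036254882812, -182.49783325195312), (162.594970703125, 40.321434020996094), 5.7527689933776855) 0.022919349375540857
scene sole 1580 ((552.7882080078125, -171.0885009765625), (287.59814453125, 96.81265258789062), 0.746582567691803) 0.022779432611384653
scene shank 317 ((518.6351318359375, -184.40538024902344), (139.69361877441406, 25.489139556884766), 7.210367679595947) z [0.0243 0.0267 0.0288] tilt along x 0.17632018099917818
  tool [[-0.0542, 0.1628, -0.0115], [0.0187, 0.1675, 0.0023], [0.0805, 0.172, 0.0131]]
side sole 974 ((552.7531127929688, -178.3991241455078), (287.4045104980469, 96.93618774414062), 7.247387409210205) 0.023838578747386818
side shank 143 ((515.9112548828125, -180.79037475585938), (131.0076446533203, 19.60226058959961), 8.819210052490234) z [0.0259 0.0279 0.0306] tilt along x 0.12394060523319297
  tool [[-0.0535, 0.1612, -0.0048], [0.0024, 0.1654, 0.005], [0.0749, 0.1703, 0.014]]
shank_blue_mid 0.61 [0.545 0.147 0.049]
shank_white_mid 0.91 [0.536 0.184 0.049]
```

View pics/wrist17.png

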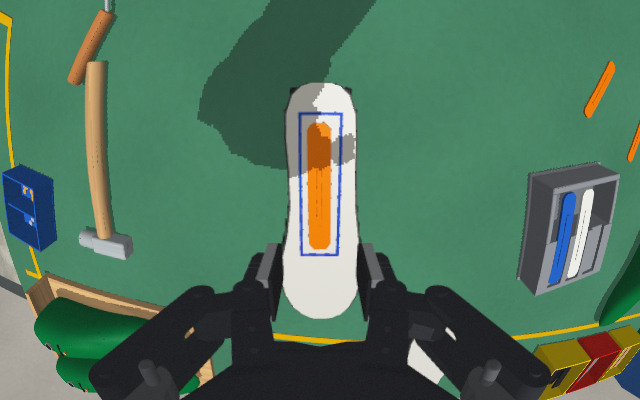

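View pics/scene17.png

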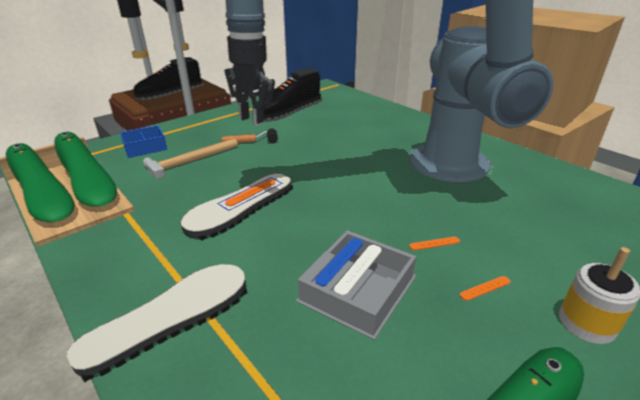

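The orange strip lies at pixel (318,185), centred in the blue outline at (320,184), with its rib showing. The blue and white shanks are still in their pockets. I'll hand the job in.

```bash
python3 -c "
from station import robot
print(robot.sign_off())"
```

```text
the job is handed in; nothing more can be done
None
```

The orange shank is lying flat, rib up, inside the blue outline on the sole, and I handed the job in at about 17 s. Signing off gives no verdict.

I pressed its trough end down with shut fingers until it stayed leaning at about 31°. I then gripped the raised end with the tool tilted to match and lifted it clear of the tray. Over the sole I set the far end down first, opened the fingers and backed the arm off upwards.

**Last checks:**
- **Position:** the wrist camera puts the shank's centre within about 1 mm of the outline's in both directions. Its direction is within about 0.5° of the outline's.
- **Flatness:** the tilt along its length reads about 0.1°, with the top face at z of about 28 mm, which fits the shank resting on the 24 mm sole.
- **Sole:** it is within about 1 mm of where it started.
- **Blue and white shanks:** both lie in their pockets, within about 3 mm of their first readings.
- **Other things:** the other bench items look unmoved in the pictures; I did not measure them.

**Less clean points:**
- **Finger contact with the sole:** the fingertips reached the sole while the shank was still about 8 mm above it. That is why I set the far end down first, and the gripped end dropped a few millimetres on release. The force reading was 8 N just before I opened the fingers.
- **Side camera:** in the final picture its reading for the shank was about 3 mm along and 5 mm across off the wrist camera's. It shows only a sliver of the shank, so I relied on the wrist and scene cameras, which agreed to about 1 mm.

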